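Square a row of vials against a sprung backstop with a straightedge

TASK

Pick up the straightedge by its red tab and, with its blade, push the four loose vials along the tray together as one row until all four press on the orange sprung bar at the far end; keep pressing gently, with about 7 N (well under 14 N), for about half a second so that they square up. Then draw back without disturbing the row, put the straightedge back on its green mat, standing as it was, and let go. Do not touch the vials with the gripper or tip them over, and leave the bottle, beaker and tip box alone.

Things in the scene. Friction and masses are not known exactly. Their poses are not given: they have to be found in the camera images.
- tray: Fixed white tray. Origin at bench level, mid width; x = pushing direction, towards the orange bar; z up. Floor x -150 to 165 mm, 150 mm wide, its top 4 mm up. Two blue rails along x keep the vials in: inner faces y = +-66 mm, outer +-74, tops 12 mm above the bench. Vials start with centres x -42 to 12 mm.
- backstop: Fixed dark holder at tray x = 155 mm; tray axes, origin at bench level. Carries the sprung orange bar, 126 mm across, 8 to 34 mm above the bench. How far it stands out is NOT measured: its face, relaxed, is at tray x = 67 to 93 mm. It yields 2.5 N per mm, 12 mm at most, swivels up to 5 deg to lie flat on the row, and pushes the row back as you ease off. Over 14 N on it is too much.
- vial0: Vial 1 of 4: identical amber glass vial with black screw cap, 26 mm diameter, 42 mm tall, about 25 g, standing loose and upright on the tray floor, each in its own lane (33 mm apart across the tray). Origin: centre of its underside; z up its axis.
- vial1: Vial 2 of 4: identical amber glass vial with black screw cap, 26 mm diameter, 42 mm tall, about 25 g, standing loose and upright on the tray floor, each in its own lane (33 mm apart across the tray). Origin: centre of its underside; z up its axis.
- vial2: Vial 3 of 4: identical amber glass vial with black screw cap, 26 mm diameter, 42 mm tall, about 25 g, standing loose and upright on the tray floor, each in its own lane (33 mm apart across the tray). Origin: centre of its underside; z up its axis.
- vial3: Vial 4 of 4: identical amber glass vial with black screw cap, 26 mm diameter, 42 mm tall, about 25 g, standing loose and upright on the tray floor, each in its own lane (33 mm apart across the tray). Origin: centre of its underside; z up its axis.
- straightedge_grip (a point): Grip point of the loose straightedge (160 g), inside its upright red tab, 48 mm above the tool's flat underside. Tab 14 mm thick (x), 36 wide (y), top 65 mm above the underside; grasp from above, closing along x. Axes: x = pushing direction, y along the blade, z up. The blade's front face is 55 mm ahead (+x); 42 mm are free between tab and blade, above a web 8 mm high, 36 wide.
- blade (a point): Centre of the front face of the straightedge's aluminium blade (axes as the grip point): upright, 150 mm long (y), 24 mm high, 6 mm thick, lower edge level with the tool's underside. Longer than the tray is wide inside, so it passes just above, or slides on, the two rails. The tool starts standing on the green mat.
- mat: Green mat fixed on the bench, 150 x 210 x 3 mm (x, y, z), origin under its centre; the straightedge's place.
- reagent: Bystander: capped glass bottle with orange cap, 66 mm diameter, 120 mm tall; origin at the centre of its underside.
- beaker: Bystander: glass beaker, 66 mm diameter, 85 mm tall; origin at the centre of its underside.
- tipbox: Bystander: green pipette tip box with clear lid, 85 x 120 x 65 mm; origin at the centre of its underside.

How it is judged:
By the outcome, as a careful person would: the job done as asked, in the order asked, and still so for the second after the job is handed in, with the robot touching nothing.
It also fails if it takes over 69 s, if anything falls off the work surface, if the arm or the gripper's body presses on something with over 40 N, if the wrist force passes 120 N, or if a joint passes its speed limit or range.

ROBOT

A 6-joint arm with a two-finger parallel gripper is mounted at the origin on the work surface. World frame = base frame: x ahead of the robot, y to its left, z up, the work surface at z = 0. Lengths are in m, angles in rad, forces in N, time in s.
With the tool pointing down it reaches from about 0.35 to 0.975 m from the base axis. Payload 4.9 kg.
Tool frame: the origin (TCP) lies at the very end of the fingers, on their centre line; the grasp point (between the pads) lies 19 mm behind it (manip.tcp_to_grasp is the distance from the TCP to the grasp point, in m); z points along the fingers, y is the direction in which the jaws open and shut (so a half turn about z gives the same grasp; the last joint's range is limited). The gripper opens to 85 mm and grips with 20 to 120 N. Pads are 22 mm wide; open, the fingers measure 114 mm over their backs; the gripper's body (76 mm by 85 mm) begins 54 mm behind the grasp point. The pads swing forward as they close: fully open they stand 13 mm farther back than shut.
Start: joints at [-1.277, 0.053, 1.613, -0, 1.476, -0.119], TCP at [0.251, -0.572, 0.231] pointing down, gripper open.
Joint ranges: [-3.01, 3.01], [-1.01, 2.22], [0.06, 2.58], [-1.02, 4.17], [0.09, 2.62], [-3.14, 3.14]. Speed limits (rad/s): [2.57, 2.57, 3.14, 3.14, 3.14, 3.14].

INTERFACE

Orientations are given as a unit quaternion [w, x, y, z].
In Python, from plant import sensors, cams, job, finder, manip gives the robot as it stands.
- The arm moves only by the shell command python3 -m pendant 'ROWS'. ROWS is JSON, a list of rows, each an object of numbers: "wx", "wy", "wz": the turn, a rotation vector about the tool's x, y, z in degrees; "dx", "dy", "dz": the shift along the tool's x, y, z in m; "hand": the gripper's target within -1 to 1 (fully open at 1, half-way at 0, shut at -1). A call has 1 to 20 rows; each row is the pose to reach, as a shift and turn from the pose commanded when the call began, along the tool's axes at that moment; what a row does not reach only later rows make up. A row lasts 1/12 s, in which the tool goes at most 41.7 mm and 7.16 degrees, less where a joint would pass 70% of its speed; a pose out of reach is approached as far as the arm can. A call with a gripper value outside its range is refused whole. The fingers move at their own pace and stop on an object; the grip force is fixed at half the most. Time passes only in rows, so rows that repeat a pose let the fingers close. It gives the time, the measured TCP pose, the force and the opening at its end, in the units of the state.
- sensors.state(): the state, without advancing time (a new reading comes with each control period).
- cams.grab_frame(name): name is "scene" or "top" or "wrist"; returns (picture, depth): 420x560x3 uint8, red, green, blue; 420x560 float32, m along the optical axis (not along the pixel's ray), 0 where there is no reading.
- cams.calibration(name): a dict with "fov_y" (degrees; the focal length in pixels is half the picture's height over the tangent of half this angle, whatever the lens; pixels are square), "cx", "cy" (the principal point, pixels), "k1" (the pictures are not rectified: a ray, as slopes to the right and down, at radius r is drawn at 1 + k1 r^2 times it, then the intrinsics apply), "pose" (4x4, takes a point from camera to world coordinates); the wrist camera has in their place "hand_eye" (4x4, takes a point from camera to tool coordinates, whose origin is the TCP and whose axes are the flange's). Camera axes: x right, y down, z forward; pixel columns grow to the right and rows downward; lengths in m; the calibration is good to about 2 mm. A picture is of the moment at which its call begins: read the wrist's pose just before it. calibration takes no time and is no camera call.
- job.job_done(): hands the job in, once; it reports no verdict.
Trained networks look in the newest picture that a camera, given by its name, has taken for a name from the list of things; names that differ only in an ending like _2 or _b are one class to them, and where a whole thing is asked for, a point or a joint stands for the part that bears it (a point fixed in the world has none). Each returns a list of dicts, best first, with "score" (0 to 1); they miss things now and then, are a little off and sometimes report something else, mostly with a low value. They report only what shows in the picture. A call takes as long as a camera call.
- finder.look_for(camera, thing): "position" ([x, y, z] in m, in world coordinates, good to about 4 mm: the middle of the surface that is visible of it).
The state is a dict: "time": time; "joint_pos": joint angles; "joint_vel": joint speeds; "joint_efforts": joint torques, N m; "tool_pos": TCP position; "tool_rot": TCP orientation; "contact_force": force on the tool from outside, world axes, zero at the start; "ft_torque": the same for the moment, N m; "gripper_width": opening from 0.0 (shut) to 1.0 (fully open).
Only numpy, scipy, OpenCV 4.12 (cv2) and the standard library are available. Lean on these libraries where they do the work, as an engineer would, in place of code of your own. Each camera call takes 0.05 s, during which the arm holds its last target. There are 200 camera calls.

## Working session

There is one attempt and no reset: what is moved stays moved. The work goes in short steps, Python scripts to look and compute and a shell command to move; the robot and the scene stay as the last step left them, time stands still between calls to the robot, and variables do not carry over. Pictures are saved under pics/ and viewed, about 8 in all and at most 12, crops included, and the job is handed in when it is done.

```bash
mkdir -p pics; ls; cat > h.py <<'E'
import numpy as np, cv2
from plant import sensors, cams, job, finder, manip
from scipy.spatial.transform import Rotation as R
def tool():
    s=sensors.state(); q=s['tool_rot']; T=np.eye(4)
    T[:3,:3]=R.from_quat([q[1],q[2],q[3],q[0]]).as_matrix(); T[:3,3]=s['tool_pos']; return T
def grab(name,fn=None):
    T=tool(); p,d=cams.grab_frame(name); c=cams.calibration(name)
    P=np.array(c['pose']) if 'pose' in c else T@np.array(c['hand_eye'])
    if fn: cv2.imwrite('pics/'+fn,p[:,:,::-1])
    return p,d,c,P
def cloud(d,c,P):
    h,w=d.shape; f=h/2/np.tan(np.radians(c['fov_y'])/2)
    v,u=np.mgrid[:h,:w].astype(float)
    K=np.array([[f,0,c['cx']],[0,f,c['cy']],[0,0,1]])
    n=cv2.undistortPointsIter(np.stack([u.ravel(),v.ravel()],1)[:,None],K,np.array([c['k1'],0,0,0.]),None,None,(3,40,1e-9))[:,0].reshape(h,w,2)
    X=np.stack([n[...,0]*d,n[...,1]*d,d],-1)@P[:3,:3].T+P[:3,3]
    X[d<=0]=np.nan; return X
E
python3 - <<'E'
from h import *
np.set_printoptions(precision=4,suppress=True)
print(tool(), manip.tcp_to_grasp)
for n in ['top','scene']:
    p,d,c,P=grab(n,n+'1.png'); print(n,c['fov_y'],P[:3,3])
    for t in ['tray','backstop','vial0','straightedge_grip','blade','mat','reagent','beaker','tipbox']:
        print(t,[(round(r['score'],2),np.round(r['position'],3).tolist()) for r in finder.look_for(n,t)[:5]])
E
```

```text
pics
[[ 0.916   0.4012 -0.0006  0.2506]
 [ 0.4012 -0.916   0.0019 -0.5719]
 [ 0.0002 -0.002  -1.      0.2301]
 [ 0.      0.      0.      1.    ]] 0.0187
top 43.89468843606033 [0.4601 0.0172 1.5763]
tray []
backstop [(0.98, [0.608, 0.213, 0.031])]
vial0 [(0.58, [0.631, 0.053, 0.044]), (0.5, [0.531, 0.071, 0.045]), (0.37, [0.572, 0.05, 0.046])]
straightedge_grip [(0.76, [0.485, -0.299, 0.02])]
blade []
mat [(0.65, [0.478, -0.3, 0.002]), (0.2, [0.586, 0.112, 0.004])]
reagent [(0.66, [0.757, -0.101, 0.082])]
beaker [(0.74, [0.697, -0.355, 0.042]), (0.66, [0.485, -0.301, 0.022])]
tipbox [(0.85, [0.536, 0.422, 0.062])]
scene 55.07965952426191 [ 0.9228 -0.5489  0.8188]
tray [(0.55, [0.598, 0.107, 0.002])]
backstop [(0.71, [0.611, 0.205, 0.031])]
vial0 [(0.73, [0.573, 0.05, 0.03]), (0.72, [0.638, 0.047, 0.038]), (0.54, [0.604, 0.062, 0.037]), (0.49, [0.539, 0.06, 0.04])]
straightedge_grip [(0.91, [0.489, -0.304, 0.02]), (0.51, [0.777, -0.124, 0.075])]
blade [(0.98, [0.491, -0.298, 0.021])]
mat []
reagent [(0.87, [0.777, -0.123, 0.074])]
beaker [(0.95, [0.685, -0.339, 0.045]), (0.26, [0.491, -0.304, 0.022])]
tipbox [(0.91, [0.549, 0.396, 0.063])]
```

View pics/top1.png

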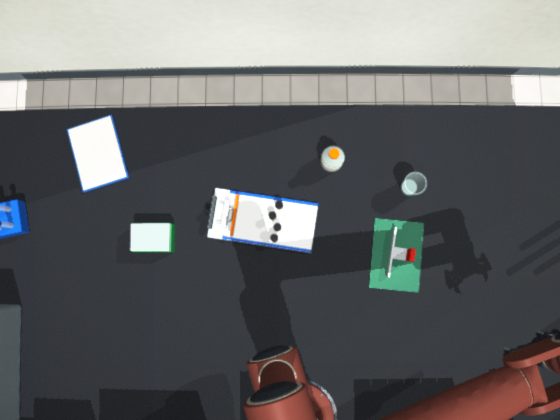

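View pics/scene1.png

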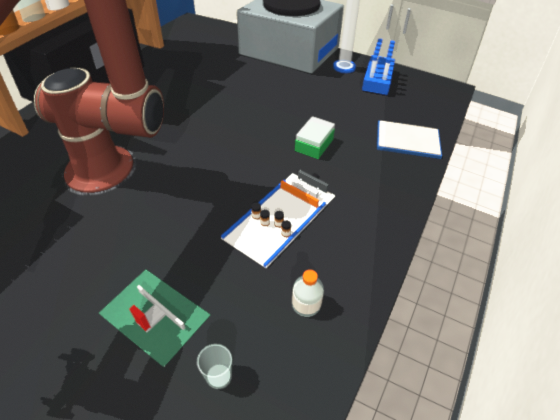

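The top view shows the tray at about (265,220), with the orange bar on its left at (234,215). The four black caps lie at x 272-280. The straightedge stands on the mat at (400,255), its red tab at (411,255) and blade at (391,252). The finder's rough positions agree with this. Next I'll measure from colour and depth.

```bash
cat > m.py <<'E'
from h import *
np.set_printoptions(precision=4,suppress=True)
def line(pts):
    m=np.median(pts,0); q=pts[np.linalg.norm(pts-m,axis=1)<.25]
    vx,vy,x,y=cv2.fitLine(q.astype(np.float32),cv2.DIST_HUBER,0,.001,.001).ravel(); 
    return np.array([x,y]),np.degrees(np.arctan2(vy,vx))
for n in ['top','scene']:
    p,d,c,P=grab(n); X=cloud(d,c,P); r,g,b=[p[...,i].astype(int) for i in range(3)]
    x,y,z=X[...,0],X[...,1],X[...,2]
    tr=(abs(x-.6)<.13)&(y>-.1)&(y<.28)
    blue=tr&(b>r+40)&(b>g+25)
    k,l=cv2.connectedComponents(blue.astype(np.uint8))
    for i in range(1,k):
        q=X[l==i]
        if len(q)>40: print(n,'blue',len(q),line(q[:,:2]),np.nanmin(q,0),np.nanmax(q,0),np.median(q[:,2]))
    o=tr&(r>g+60)&(r>b+80)&(g>b+15)&(z<.05)&(y>.1); q=X[o]; print(n,'orange',len(q),line(q[:,:2]),q.min(0),q.max(0))
    m=(abs(x-.48)<.12)&(abs(y+.3)<.16)
    q=X[m&(r>g+60)&(r>b+60)]; print(n,'red',len(q),q.min(0),q.max(0)); t=q[q[:,2]>.06]; print(' top',len(t),t.mean(0) if len(t) else 0, cv2.minAreaRect((t[:,:2]*1000).astype(np.float32)) if len(t) else 0)
    q=X[m&(z>.02)&(z<.035)&(abs(r-g)<30)&(abs(r-b)<30)]; print(n,'blade',len(q),line(q[:,:2]),cv2.minAreaRect((q[:,:2]*1000).astype(np.float32)),q[:,2].mean())
    q=X[m&(g>r+25)&(g>b+10)&(z<.012)]; print(n,'mat',len(q),cv2.minAreaRect((q[:,:2]*1000).astype(np.float32)))
    q=tr&(z>.036)&(z<.056)&(r<90)&(y<.12); k,l,st,ce=cv2.connectedComponentsWithStats(q.astype(np.uint8))
    for i in range(1,k):
        if st[i,4]>8: print(n,'cap',st[i,4],X[l==i].mean(0))
E
python3 m.py
```

```text
top blue 336 (array([0.6577, 0.0637], dtype=float32), np.float32(81.07827)) [ 0.632  -0.0681 -0.0081] [0.6831 0.1992 0.0503] 0.01080363473981516
top blue 343 (array([0.5174, 0.09  ], dtype=float32), np.float32(81.14349)) [ 0.493  -0.0453 -0.008 ] [0.542  0.2239 0.0222] 0.010716801977206591
top orange 124 (array([0.6023, 0.1844], dtype=float32), np.float32(-9.160578)) [0.5431 0.1717 0.0008] [0.6629 0.1997 0.0426]
top red 96 [ 0.4665 -0.3457  0.0177] [ 0.5012 -0.3262  0.0743]
 top 62 [ 0.4828 -0.3352  0.0687] ((482.982177734375, -335.3632507324219), (13.630505561828613, 35.78847885131836), 77.75299072265625)
top blade 113 (array([ 0.494 , -0.2844], dtype=float32), np.float32(-9.616341)) ((492.7617492675781, -284.71551513671875), (8.66023063659668, 148.3961181640625), 81.22086334228516) 0.027381308223944426
top mat 2998 ((483.0895080566406, -302.87432861328125), (154.25083923339844, 212.60848999023438), 84.18889617919922)
top cap 40 [0.6346 0.0513 0.0465]
top cap 35 [0.6012 0.0705 0.0474]
top cap 32 [0.5662 0.0565 0.0458]
top cap 31 [0.5345 0.0659 0.0458]
scene blue 111 (array([0.525 , 
[... 497 characters left out ...]
1 0.1711 0.0064] [0.6644 0.2066 0.038 ]
scene red 248 [ 0.4644 -0.3429  0.0053] [ 0.5014 -0.3238  0.0707]
 top 114 [ 0.4836 -0.3337  0.0669] ((482.41278076171875, -333.445556640625), (13.993616104125977, 37.51509094238281), 80.98807525634766)
scene blade 202 (array([ 0.4923, -0.2824], dtype=float32), np.float32(-9.164995)) ((485.717041015625, -308.9285888671875), (62.87482452392578, 150.4505615234375), 81.23868560791016) 0.026496790600775647
scene mat 4621 ((479.5584716796875, -298.20703125), (153.4994659423828, 215.9877471923828), 84.08477783203125)
scene cap 67 [0.5351 0.0658 0.044 ]
scene cap 65 [0.567  0.0555 0.0442]
scene cap 62 [0.601  0.0703 0.0442]
scene cap 64 [0.6326 0.05   0.0443]
```

```bash
python3 -m pendant '[{"dx":0.15,"dy":-0.06,"dz":0.04,"wz":16,"hand":0},{"dx":0.308,"dy":-0.125,"dz":0.08,"wz":32.8,"hand":0},{"dx":0.308,"dy":-0.125,"dz":0.08,"wz":32.8,"hand":0},{"dx":0.308,"dy":-0.125,"dz":0.08,"wz":32.8,"hand":0},{"dx":0.308,"dy":-0.125,"dz":0.08,"wz":32.8,"hand":0},{"dx":0.308,"dy":-0.125,"dz":0.08,"wz":32.8,"hand":0},{"dx":0.308,"dy":-0.125,"dz":0.08,"wz":32.8,"hand":0},{"dx":0.308,"dy":-0.125,"dz":0.08,"wz":32.8,"hand":0},{"dx":0.308,"dy":-0.125,"dz":0.08,"wz":32.8,"hand":0},{"dx":0.308,"dy":-0.125,"dz":0.08,"wz":32.8,"hand":0},{"dx":0.308,"dy":-0.125,"dz":0.08,"wz":32.8,"hand":0},{"dx":0.308,"dy":-0.125,"dz":0.08,"wz":32.8,"hand":0},{"dx":0.308,"dy":-0.125,"dz":0.08,"wz":32.8,"hand":0},{"dx":0.308,"dy":-0.125,"dz":0.08,"wz":32.8,"hand":0}]'
cat >> h.py <<'E'
def to(xyz,yaw_x=None):
    T=tool(); d=T[:3,:3].T@(np.array(xyz)-T[:3,3]); a=np.degrees(np.arctan2(T[1,0],T[0,0]))
    print('tcp',T[:3,3],'xyaw',a,'-> d',d,'wz',None if yaw_x is None else a-yaw_x)
np.set_printoptions(precision=4,suppress=True)
E
cat > w.py <<'E'
from h import *
p,d,c,P=grab('wrist','w1.png'); X=cloud(d,c,P); r,g,b=[p[...,i].astype(int) for i in range(3)]
x,y,z=X[...,0],X[...,1],X[...,2]
q=X[(r>g+60)&(r>b+60)&(z>.062)&(z<.075)]; print('tabtop',len(q),q.mean(0),cv2.minAreaRect((q[:,:2]*1000).astype(np.float32)))
q=X[(z>.021)&(z<.033)&(abs(r-g)<30)&(abs(r-b)<40)&(abs(x-.49)<.1)&(abs(y+.284)<.05)]; print('blade',len(q),q.mean(0),cv2.minAreaRect((q[:,:2]*1000).astype(np.float32)))
to([.483,-.334,.032],-9.2)
E
python3 w.py
```

```text
tabtop 0 [nan nan nan] ((0.0, 0.0), (0.0, 0.0), 0.0)
blade 0 [nan nan nan] ((0.0, 0.0), (0.0, 0.0), 0.0)
tcp [ 0.2507 -0.5725  0.2313] xyaw 23.650361813239567 -> d [ 0.3084 -0.1253  0.1993] wz 32.850361813239566invalid input
w.py:4: RuntimeWarning: Mean of empty slice.
  q=X[(r>g+60)&(r>b+60)&(z>.062)&(z<.075)]; print('tabtop',len(q),q.mean(0),cv2.minAreaRect((q[:,:2]*1000).astype(np.float32)))
  ret = um.true_divide(
w.py:5: RuntimeWarning: Mean of empty slice.
  q=X[(z>.021)&(z<.033)&(abs(r-g)<30)&(abs(r-b)<40)&(abs(x-.49)<.1)&(abs(y+.284)<.05)]; print('blade',len(q),q.mean(0),cv2.minAreaRect((q[:,:2]*1000).astype(np.float32)))
```

View pics/w1.png

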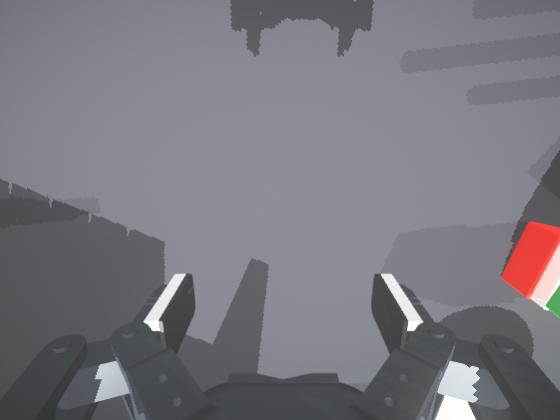

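The move was refused as "invalid input", so the arm is still at its start. The picture shows only bare bench, with the tab's edge at right (535,260). I'll try again with every key filled in.

```bash
python3 -m pendant '[{"wx":0,"wy":0,"wz":16,"dx":0.15,"dy":-0.06,"dz":0.04,"hand":0},{"wx":0,"wy":0,"wz":32.8,"dx":0.308,"dy":-0.125,"dz":0.08,"hand":0},{"wx":0,"wy":0,"wz":32.8,"dx":0.308,"dy":-0.125,"dz":0.08,"hand":0},{"wx":0,"wy":0,"wz":32.8,"dx":0.308,"dy":-0.125,"dz":0.08,"hand":0},{"wx":0,"wy":0,"wz":32.8,"dx":0.308,"dy":-0.125,"dz":0.08,"hand":0},{"wx":0,"wy":0,"wz":32.8,"dx":0.308,"dy":-0.125,"dz":0.08,"hand":0},{"wx":0,"wy":0,"wz":32.8,"dx":0.308,"dy":-0.125,"dz":0.08,"hand":0},{"wx":0,"wy":0,"wz":32.8,"dx":0.308,"dy":-0.125,"dz":0.08,"hand":0},{"wx":0,"wy":0,"wz":32.8,"dx":0.308,"dy":-0.125,"dz":0.08,"hand":0},{"wx":0,"wy":0,"wz":32.8,"dx":0.308,"dy":-0.125,"dz":0.08,"hand":0},{"wx":0,"wy":0,"wz":32.8,"dx":0.308,"dy":-0.125,"dz":0.08,"hand":0},{"wx":0,"wy":0,"wz":32.8,"dx":0.308,"dy":-0.125,"dz":0.08,"hand":0},{"wx":0,"wy":0,"wz":32.8,"dx":0.308,"dy":-0.125,"dz":0.08,"hand":0},{"wx":0,"wy":0,"wz":32.8,"dx":0.308,"dy":-0.125,"dz":0.08,"hand":0}]'; python3 w.py
```

```text
time: 2.32
tool_pos: [0.4821, -0.3359, 0.152]
tool_rot: [0.0, 0.997, -0.081, 0.0]
contact_force: [0.8, -0.1, 0.5]
gripper_width: 0.499
tabtop 404 [ 0.4846 -0.3319  0.0677] ((482.8902587890625, -333.3583068847656), (12.712689399719238, 34.996360778808594), 80.8041000366211)
blade 1144 [ 0.5039 -0.2845  0.0265] ((496.9078369140625, -283.0018310546875), (6.7296142578125, 136.0704803466797), 80.53034210205078)
tcp [ 0.4821 -0.3357  0.1518] xyaw -9.261745349498783 -> d [ 0.0005 -0.0018  0.1198] wz -0.06174534949878385
```

```bash
python3 -m pendant '[{"wx":0,"wy":0,"wz":0,"dx":0.0005,"dy":-0.002,"dz":0.03,"hand":0},{"wx":0,"wy":0,"wz":0,"dx":0.0005,"dy":-0.002,"dz":0.06,"hand":0},{"wx":0,"wy":0,"wz":0,"dx":0.0005,"dy":-0.002,"dz":0.085,"hand":0},{"wx":0,"wy":0,"wz":0,"dx":0.0005,"dy":-0.002,"dz":0.105,"hand":0},{"wx":0,"wy":0,"wz":0,"dx":0.0005,"dy":-0.002,"dz":0.119,"hand":0},{"wx":0,"wy":0,"wz":0,"dx":0.0005,"dy":-0.002,"dz":0.119,"hand":0},{"wx":0,"wy":0,"wz":0,"dx":0.0005,"dy":-0.002,"dz":0.119,"hand":0}]'
python3 -m pendant '[{"wx":0,"wy":0,"wz":0,"dx":0,"dy":0,"dz":0,"hand":-0.3},{"wx":0,"wy":0,"wz":0,"dx":0,"dy":0,"dz":0,"hand":-0.6},{"wx":0,"wy":0,"wz":0,"dx":0,"dy":0,"dz":0,"hand":-1},{"wx":0,"wy":0,"wz":0,"dx":0,"dy":0,"dz":0,"hand":-1},{"wx":0,"wy":0,"wz":0,"dx":0,"dy":0,"dz":0,"hand":-1},{"wx":0,"wy":0,"wz":0,"dx":0,"dy":0,"dz":0,"hand":-1},{"wx":0,"wy":0,"wz":0,"dx":0,"dy":0,"dz":0,"hand":-1},{"wx":0,"wy":0,"wz":0,"dx":0,"dy":0,"dz":0,"hand":-1}]'
```

```text
time: 2.95
tool_pos: [0.4831, -0.3328, 0.0321]
tool_rot: [-0.0, 0.997, -0.08, -0.0]
contact_force: [0.5, -0.2, 0.1]
gripper_width: 0.502
time: 3.62
tool_pos: [0.4848, -0.3338, 0.0346]
tool_rot: [0.001, 0.997, -0.08, 0.002]
contact_force: [0.4, -1.2, 5.7]
gripper_width: 0.163
```

```bash
python3 -m pendant '[{"wx":0,"wy":0,"wz":0,"dx":0,"dy":0,"dz":-0.02,"hand":-1},{"wx":0,"wy":0,"wz":0,"dx":0,"dy":0,"dz":-0.04,"hand":-1},{"wx":0,"wy":0,"wz":0,"dx":0.004,"dy":-0.03,"dz":-0.06,"hand":-1},{"wx":0,"wy":0,"wz":0,"dx":0.008,"dy":-0.06,"dz":-0.06,"hand":-1},{"wx":0,"wy":0,"wz":0,"dx":0.012,"dy":-0.09,"dz":-0.06,"hand":-1},{"wx":0,"wy":0,"wz":0,"dx":0.016,"dy":-0.12,"dz":-0.06,"hand":-1},{"wx":0,"wy":0,"wz":0,"dx":0.02,"dy":-0.15,"dz":-0.06,"hand":-1},{"wx":0,"wy":0,"wz":0,"dx":0.024,"dy":-0.18,"dz":-0.06,"hand":-1},{"wx":0,"wy":0,"wz":0,"dx":0.028,"dy":-0.21,"dz":-0.06,"hand":-1},{"wx":0,"wy":0,"wz":0,"dx":0.032,"dy":-0.24,"dz":-0.06,"hand":-1},{"wx":0,"wy":0,"wz":0,"dx":0.036,"dy":-0.27,"dz":-0.06,"hand":-1},{"wx":0,"wy":0,"wz":0,"dx":0.038,"dy":-0.29,"dz":-0.06,"hand":-1},{"wx":0,"wy":0,"wz":0,"dx":0.038,"dy":-0.29,"dz":-0.06,"hand":-1},{"wx":0,"wy":0,"wz":0,"dx":0.038,"dy":-0.29,"dz":-0.06,"hand":-1},{"wx":0,"wy":0,"wz":0,"dx":0.038,"dy":-0.29,"dz":-0.06,"hand":-1}]'
cat > b.py <<'E'
from h import *
import sys
U=np.array([.1556,.9878]);V=np.array([-.9878,.1556])
T=tool(); print('tcp',T[:3,3],'ypointing',np.degrees(np.arctan2(-T[1,1],-T[0,1])),'z',T[:3,2], 'F',sensors.state()['contact_force'])
print('tab u,v',T[:2,3]@U,T[:2,3]@V)
p,d,c,P=grab('wrist',sys.argv[1]); X=cloud(d,c,P); r,g,b=[p[...,i].astype(int) for i in range(3)]
tu=X[...,:2]@U-T[:2,3]@U; tv=X[...,:2]@V-T[:2,3]@V; zb=T[2,3]-.0321+.003  # underside est
m=(abs(tv)<.09)&(tu>.035)&(tu<.07)&(X[...,2]>zb+.012)&(X[...,2]<zb+.034)
q=X[m]; 
if len(q)>50:
    vx,vy,x0,y0=cv2.fitLine(q[:,:2].astype(np.float32),cv2.DIST_HUBER,0,.001,.001).ravel()
    print('blade',len(q),'ang',np.degrees(np.arctan2(vy,vx)),'u mean/max',tu[m].mean(),np.percentile(tu[m],[5,50,95]),'v',tv[m].min(),tv[m].max(),'zmax',np.percentile(q[:,2],[10,50,90])-zb)
    a=q[:,:2]@V; print('z vs v slope deg',np.degrees(np.polyfit(a,q[:,2],1)[0]))
m=(b>r+40)&(b>g+25)&(X[...,2]<.03)&(X[...,2]>.005)
for s in (0,1):
    q=X[m&((X[...,:2]@V>-.5684)==bool(s))]
    if len(q)>50:
        vx,vy,x0,y0=cv2.fitLine(q[:,:2].astype(np.float32),cv2.DIST_HUBER,0,.001,.001).ravel()
        print('rail',len(q),np.degrees(np.arctan2(vy,vx)),'v',np.median(q[:,:2]@V),'z',np.median(q[:,2]))
E
python3 b.py w2.png
```

```text
time: 4.87
tool_pos: [0.5667, -0.0526, 0.0919]
tool_rot: [0.0, 0.997, -0.08, -0.0]
contact_force: [-0.1, 0.5, -1.3]
gripper_width: 0.154
tcp [ 0.5667 -0.0526  0.0919] ypointing 80.86339578135204 z [-0.0009 -0.0004 -1.    ] F [-0.0688  0.4522 -1.2632]
tab u,v 0.03624983584875566 -0.5679303379159077
blade 3015 ang -8.754572 u mean/max 0.051528880591870864 [0.0492 0.0511 0.0551] v -0.07269824208694253 0.029193456118744576 zmax [0.0149 0.0209 0.0219]
z vs v slope deg -0.01932330731406608
rail 3120 81.23381 v -0.6367765122977438 z 0.011861321860131432
rail 2079 81.4131 v -0.4988379607449559 z 0.011404795458632627
```

View pics/w2.png

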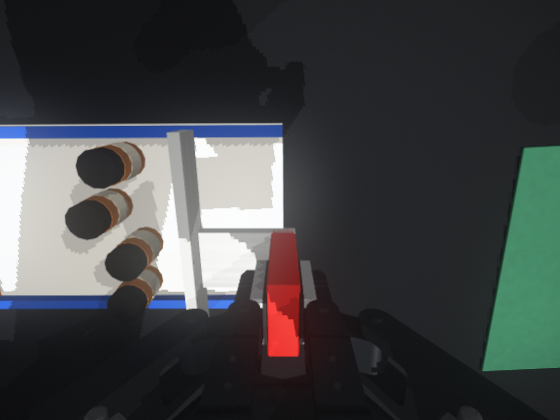

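The wrist view shows the blade (185,220) across both rails, square to them, with all four vials ahead of it at x 65-160. I'll lower it to about 1.5 mm above the rails.

```bash
python3 -m pendant '[{"wx":0,"wy":0,"wz":0,"dx":0,"dy":0,"dz":0.015,"hand":-1},{"wx":0,"wy":0,"wz":0,"dx":0,"dy":0,"dz":0.03,"hand":-1},{"wx":0,"wy":0,"wz":0,"dx":0,"dy":0,"dz":0.04,"hand":-1},{"wx":0,"wy":0,"wz":0,"dx":0,"dy":0,"dz":0.046,"hand":-1},{"wx":0,"wy":0,"wz":0,"dx":0,"dy":0,"dz":0.046,"hand":-1},{"wx":0,"wy":0,"wz":0,"dx":0,"dy":0,"dz":0.046,"hand":-1},{"wx":0,"wy":0,"wz":0,"dx":0,"dy":0,"dz":0.046,"hand":-1}]'
python3 -m pendant '[{"wx":0,"wy":0,"wz":0,"dx":0,"dy":-0.004,"dz":0,"hand":-1},{"wx":0,"wy":0,"wz":0,"dx":0,"dy":-0.008,"dz":0,"hand":-1},{"wx":0,"wy":0,"wz":0,"dx":0,"dy":-0.012,"dz":0,"hand":-1},{"wx":0,"wy":0,"wz":0,"dx":0,"dy":-0.016,"dz":0,"hand":-1},{"wx":0,"wy":0,"wz":0,"dx":0,"dy":-0.020,"dz":0,"hand":-1},{"wx":0,"wy":0,"wz":0,"dx":0,"dy":-0.024,"dz":0,"hand":-1},{"wx":0,"wy":0,"wz":0,"dx":0,"dy":-0.028,"dz":0,"hand":-1},{"wx":0,"wy":0,"wz":0,"dx":0,"dy":-0.032,"dz":0,"hand":-1},{"wx":0,"wy":0,"wz":0,"dx":0,"dy":-0.035,"dz":0,"hand":-1},{"wx":0,"wy":0,"wz":0,"dx":0,"dy":-0.038,"dz":0,"hand":-1},{"wx":0,"wy":0,"wz":0,"dx":0,"dy":-0.041,"dz":0,"hand":-1},{"wx":0,"wy":0,"wz":0,"dx":0,"dy":-0.044,"dz":0,"hand":-1},{"wx":0,"wy":0,"wz":0,"dx":0,"dy":-0.047,"dz":0,"hand":-1},{"wx":0,"wy":0,"wz":0,"dx":0,"dy":-0.05,"dz":0,"hand":-1},{"wx":0,"wy":0,"wz":0,"dx":0,"dy":-0.053,"dz":0,"hand":-1},{"wx":0,"wy":0,"wz":0,"dx":0,"dy":-0.056,"dz":0,"hand":-1},{"wx":0,"wy":0,"wz":0,"dx":0,"dy":-0.059,"dz":0,"hand":-1},{"wx":0,"wy":0,"wz":0,"dx":0,"dy":-0.062,"dz":0,"hand":-1},{"wx":0,"wy":0,"wz":0,"dx":0,"dy":-0.065,"dz":0,"hand":-1},{"wx":0,"wy":0,"wz":0,"dx":0,"dy":-0.068,"dz":0,"hand":-1}]'
python3 b.py w3.png
```

```text
time: 5.5
tool_pos: [0.5677, -0.0526, 0.0471]
tool_rot: [0.0, 0.997, -0.08, 0.001]
contact_force: [0.5, -0.1, -1.8]
gripper_width: 0.155
time: 7.17
tool_pos: [0.578, 0.0151, 0.0463]
tool_rot: [0.0, 0.997, -0.08, 0.0]
contact_force: [-0.0, -0.1, -1.8]
gripper_width: 0.154
tcp [0.578  0.0151 0.0463] ypointing 80.85026641103573 z [ 0. -0. -1.] F [-0.0066 -0.1386 -1.8256]
tab u,v 0.10490211454575314 -0.5685996666187982
blade 7693 ang -13.651117 u mean/max 0.05847857336748511 [0.0494 0.0584 0.0688] v -0.07271197241537775 0.06141648293171931 zmax [0.0167 0.0222 0.029 ]
z vs v slope deg 1.0683392017630595
rail 5642 81.10926 v -0.6367901332611856 z 0.011891788042469972
rail 1563 81.72992 v -0.4987357451142112 z 0.011496953865174714
```

View pics/w3.png

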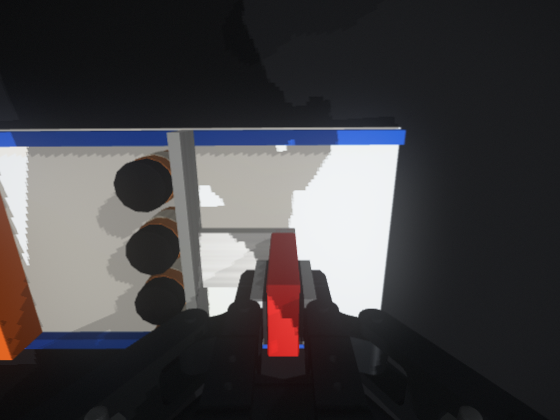

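The blade (185,220) is carrying the vials upright; three caps show at (145,185), (152,248) and (160,298), and the fourth is hidden by the fingers. The orange bar shows at (15,280). I'll go on, about 25 mm short of the expected contact, then measure the bar.

```bash
python3 -m pendant '[{"wx":0,"wy":0,"wz":0,"dx":0,"dy":-0.003,"dz":0.0005,"hand":-1},{"wx":0,"wy":0,"wz":0,"dx":0,"dy":-0.006,"dz":0.001,"hand":-1},{"wx":0,"wy":0,"wz":0,"dx":0,"dy":-0.009,"dz":0.001,"hand":-1},{"wx":0,"wy":0,"wz":0,"dx":0,"dy":-0.012,"dz":0.001,"hand":-1},{"wx":0,"wy":0,"wz":0,"dx":0,"dy":-0.015,"dz":0.001,"hand":-1},{"wx":0,"wy":0,"wz":0,"dx":0,"dy":-0.018,"dz":0.001,"hand":-1},{"wx":0,"wy":0,"wz":0,"dx":0,"dy":-0.021,"dz":0.001,"hand":-1},{"wx":0,"wy":0,"wz":0,"dx":0,"dy":-0.024,"dz":0.001,"hand":-1},{"wx":0,"wy":0,"wz":0,"dx":0,"dy":-0.027,"dz":0.001,"hand":-1},{"wx":0,"wy":0,"wz":0,"dx":0,"dy":-0.03,"dz":0.001,"hand":-1},{"wx":0,"wy":0,"wz":0,"dx":0,"dy":-0.033,"dz":0.001,"hand":-1},{"wx":0,"wy":0,"wz":0,"dx":0,"dy":-0.036,"dz":0.001,"hand":-1},{"wx":0,"wy":0,"wz":0,"dx":0,"dy":-0.039,"dz":0.001,"hand":-1},{"wx":0,"wy":0,"wz":0,"dx":0,"dy":-0.042,"dz":0.001,"hand":-1},{"wx":0,"wy":0,"wz":0,"dx":0,"dy":-0.045,"dz":0.001,"hand":-1},{"wx":0,"wy":0,"wz":0,"dx":0,"dy":-0.048,"dz":0.001,"hand":-1},{"wx":0,"wy":0,"wz":0,"dx":0,"dy":-0.051,"dz":0.001,"hand":-1},{"wx":0,"wy":0,"wz":0,"dx":0,"dy":-0.054,"dz":0.001,"hand":-1},{"wx":0,"wy":0,"wz":0,"dx":0,"dy":-0.057,"dz":0.001,"hand":-1},{"wx":0,"wy":0,"wz":0,"dx":0,"dy":-0.057,"dz":0.001,"hand":-1}]'
python3 - <<'E'
from h import *
U=np.array([.1556,.9878]);V=np.array([-.9878,.1556])
s=sensors.state(); print('F',s['contact_force']); T=tool(); print('blade u',T[:2,3]@U+.055,'v',T[:2,3]@V)
for n,f in [('wrist','w4.png'),('scene','s4.png'),('top',None)]:
    p,d,c,P=grab(n,f); X=cloud(d,c,P); r,g,b=[p[...,i].astype(int) for i in range(3)]
    uu=X[...,:2]@U; vv=X[...,:2]@V
    m=(r>g+60)&(r>b+80)&(g>b+15)&(X[...,2]>.008)&(X[...,2]<.04)&(uu>.24)&(uu<.31)
    if n!='wrist': m&=abs(vv+.568)<.07
    print(n,m.sum(),np.percentile(uu[m],[2,10,25,50,75,90]) if m.sum() else 0, np.percentile(vv[m],[2,98]) if m.sum() else 0)
    mt=m&(X[...,2]<.029); print(' face',mt.sum(),np.median(uu[mt]) if mt.sum() else 0)
E
```

```text
time: 8.88
tool_pos: [0.5871, 0.0718, 0.0453]
tool_rot: [-0.0, 0.997, -0.08, 0.0]
contact_force: [0.1, 0.4, -1.4]
gripper_width: 0.154
F [ 0.1221  0.4125 -1.4229]
blade u 0.21723530308125902 v -0.5687962037028684
wrist 2821 [0.2752 0.276  0.2771 0.2791 0.281  0.2821] [-0.6277 -0.5079]
 face 0 0
scene 250 [0.2728 0.274  0.2748 0.2759 0.2775 0.2809] [-0.6273 -0.5358]
 face 146 0.27544286838310666
top 112 [0.2717 0.2724 0.2736 0.2757 0.278  0.2791] [-0.6247 -0.5094]
 face 8 0.2758482624622911
```

View pics/w4.png

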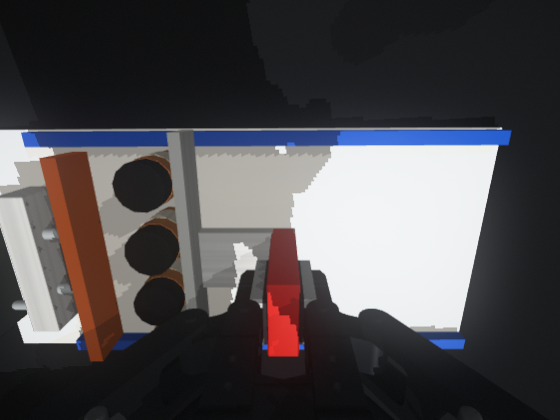

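The vials stay in line against the blade (caps at (143,185), (152,248), (160,298)). The bar is at (75,250), with its face at u≈0.274, so contact should come in about 30 mm.

```bash
python3 -m pendant '[{"wx":0,"wy":0,"wz":0,"dx":0,"dy":-0.003,"dz":0,"hand":-1},{"wx":0,"wy":0,"wz":0,"dx":0,"dy":-0.006,"dz":0,"hand":-1},{"wx":0,"wy":0,"wz":0,"dx":0,"dy":-0.009,"dz":0,"hand":-1},{"wx":0,"wy":0,"wz":0,"dx":0,"dy":-0.012,"dz":0,"hand":-1},{"wx":0,"wy":0,"wz":0,"dx":0,"dy":-0.015,"dz":0,"hand":-1},{"wx":0,"wy":0,"wz":0,"dx":0,"dy":-0.018,"dz":0,"hand":-1},{"wx":0,"wy":0,"wz":0,"dx":0,"dy":-0.02,"dz":0,"hand":-1},{"wx":0,"wy":0,"wz":0,"dx":0,"dy":-0.022,"dz":0,"hand":-1},{"wx":0,"wy":0,"wz":0,"dx":0,"dy":-0.024,"dz":0,"hand":-1},{"wx":0,"wy":0,"wz":0,"dx":0,"dy":-0.025,"dz":0,"hand":-1},{"wx":0,"wy":0,"wz":0,"dx":0,"dy":-0.026,"dz":0,"hand":-1},{"wx":0,"wy":0,"wz":0,"dx":0,"dy":-0.026,"dz":0,"hand":-1}]'
for i in 1; do python3 -m pendant '[{"wx":0,"wy":0,"wz":0,"dx":0,"dy":-0.001,"dz":0,"hand":-1},{"wx":0,"wy":0,"wz":0,"dx":0,"dy":-0.002,"dz":0,"hand":-1},{"wx":0,"wy":0,"wz":0,"dx":0,"dy":-0.002,"dz":0,"hand":-1}]'; done
python3 -m pendant '[{"wx":0,"wy":0,"wz":0,"dx":0,"dy":-0.001,"dz":0,"hand":-1},{"wx":0,"wy":0,"wz":0,"dx":0,"dy":-0.002,"dz":0,"hand":-1},{"wx":0,"wy":0,"wz":0,"dx":0,"dy":-0.002,"dz":0,"hand":-1}]'
```

```text
time: 10.03
tool_pos: [0.5912, 0.097, 0.0453]
tool_rot: [-0.0, 0.997, -0.08, 0.0]
contact_force: [0.3, -0.4, -1.9]
gripper_width: 0.152
time: 10.28
tool_pos: [0.5915, 0.0989, 0.0453]
tool_rot: [-0.0, 0.997, -0.08, 0.0]
contact_force: [0.5, -0.1, -1.6]
gripper_width: 0.151
time: 10.53
tool_pos: [0.5918, 0.1009, 0.0453]
tool_rot: [-0.0, 0.997, -0.08, 0.0]
contact_force: [0.7, -0.8, -1.5]
gripper_width: 0.151
```

Contact may be starting. I'll advance in 1 mm steps.

```bash
python3 -m pendant '[{"wx":0,"wy":0,"wz":0,"dx":0,"dy":-0.0005,"dz":0,"hand":-1},{"wx":0,"wy":0,"wz":0,"dx":0,"dy":-0.001,"dz":0,"hand":-1},{"wx":0,"wy":0,"wz":0,"dx":0,"dy":-0.001,"dz":0,"hand":-1}]'|grep -E 'pos|for'
python3 -m pendant '[{"wx":0,"wy":0,"wz":0,"dx":0,"dy":-0.0005,"dz":0,"hand":-1},{"wx":0,"wy":0,"wz":0,"dx":0,"dy":-0.001,"dz":0,"hand":-1},{"wx":0,"wy":0,"wz":0,"dx":0,"dy":-0.001,"dz":0,"hand":-1}]'|grep -E 'pos|for'
```

```text
tool_pos: [0.592, 0.1018, 0.0453]
contact_force: [-0.3, 0.2, -1.0]
tool_pos: [0.5921, 0.1028, 0.0453]
contact_force: [-0.1, -0.9, -2.2]
```

```bash
python3 -m pendant '[{"wx":0,"wy":0,"wz":0,"dx":0,"dy":-0.0005,"dz":0,"hand":-1},{"wx":0,"wy":0,"wz":0,"dx":0,"dy":-0.001,"dz":0,"hand":-1},{"wx":0,"wy":0,"wz":0,"dx":0,"dy":-0.001,"dz":0,"hand":-1}]'|grep -E 'pos|for'
python3 -m pendant '[{"wx":0,"wy":0,"wz":0,"dx":0,"dy":-0.0005,"dz":0,"hand":-1},{"wx":0,"wy":0,"wz":0,"dx":0,"dy":-0.001,"dz":0,"hand":-1},{"wx":0,"wy":0,"wz":0,"dx":0,"dy":-0.001,"dz":0,"hand":-1}]'|grep -E 'pos|for'
```

```text
tool_pos: [0.5923, 0.1035, 0.0453]
contact_force: [-0.8, -1.3, -0.6]
tool_pos: [0.5925, 0.1043, 0.0454]
contact_force: [-0.4, -3.8, -0.0]
```

```bash
python3 -m pendant '[{"wx":0,"wy":0,"wz":0,"dx":0,"dy":-0.0005,"dz":0,"hand":-1},{"wx":0,"wy":0,"wz":0,"dx":0,"dy":-0.001,"dz":0,"hand":-1},{"wx":0,"wy":0,"wz":0,"dx":0,"dy":-0.001,"dz":0,"hand":-1}]'|grep -E 'pos|for'
```

```text
tool_pos: [0.5926, 0.1052, 0.0454]
contact_force: [-1.5, -5.1, -0.8]
```

```bash
python3 -m pendant '[{"wx":0,"wy":0,"wz":0,"dx":0,"dy":-0.0004,"dz":0,"hand":-1},{"wx":0,"wy":0,"wz":0,"dx":0,"dy":-0.0008,"dz":0,"hand":-1},{"wx":0,"wy":0,"wz":0,"dx":0,"dy":-0.0008,"dz":0,"hand":-1}]'|grep -E 'pos|for'
```

```text
tool_pos: [0.5927, 0.1056, 0.0455]
contact_force: [-1.4, -6.7, -0.2]
```

```bash
python3 -m pendant '[{"wx":0,"wy":0,"wz":0,"dx":0,"dy":0,"dz":0,"hand":-1},{"wx":0,"wy":0,"wz":0,"dx":0,"dy":0,"dz":0,"hand":-1}]'|grep -E 'pos|for'; python3 -m pendant '[{"wx":0,"wy":0,"wz":0,"dx":0,"dy":0,"dz":0,"hand":-1},{"wx":0,"wy":0,"wz":0,"dx":0,"dy":0,"dz":0,"hand":-1}]'|grep -E 'pos|for'
python3 - <<'E'
from h import *
for i in range(2):
    print(sensors.state()['contact_force']); grab(['wrist','scene'][i],['w5.png','s5.png'][i])
im=cv2.imread('pics/s5.png')[150:280,190:370]; cv2.imwrite('pics/c5.png',np.hstack([cv2.resize(im,(580,420)),]))
E
```

```text
tool_pos: [0.5928, 0.1056, 0.0455]
contact_force: [-1.0, -5.4, 1.2]
tool_pos: [0.5927, 0.1056, 0.0454]
contact_force: [-0.2, -5.8, -0.1]
[-0.2312 -5.8369 -0.1265]
[-1.0103 -6.4443  0.6645]
```

View pics/c5.png

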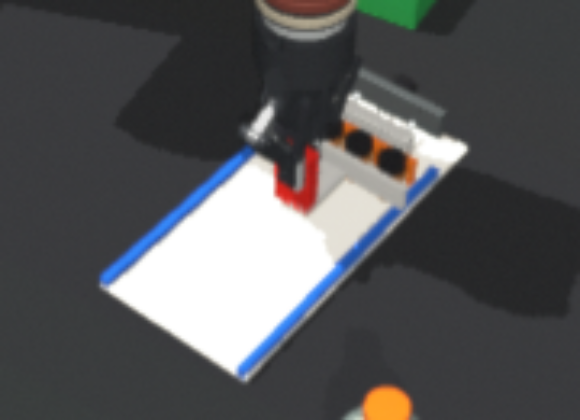

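The crop shows the caps (335,130), (360,143) and (390,160) in line between bar and blade. The force averages about 6.2 N, so I'll press a little more, hold, and then ease back slowly.

```bash
python3 -m pendant '[{"wx":0,"wy":0,"wz":0,"dx":0,"dy":-0.0002,"dz":0,"hand":-1},{"wx":0,"wy":0,"wz":0,"dx":0,"dy":-0.0004,"dz":0,"hand":-1},{"wx":0,"wy":0,"wz":0,"dx":0,"dy":-0.0004,"dz":0,"hand":-1},{"wx":0,"wy":0,"wz":0,"dx":0,"dy":-0.0004,"dz":0,"hand":-1}]'|grep -E 'pos|for'
python3 -m pendant '[{"wx":0,"wy":0,"wz":0,"dx":0,"dy":0,"dz":0,"hand":-1},{"wx":0,"wy":0,"wz":0,"dx":0,"dy":0,"dz":0,"hand":-1},{"wx":0,"wy":0,"wz":0,"dx":0,"dy":0,"dz":0,"hand":-1}]'|grep -E 'pos|for'
python3 -m pendant '[{"wx":0,"wy":0,"wz":0,"dx":0,"dy":0,"dz":0,"hand":-1},{"wx":0,"wy":0,"wz":0,"dx":0,"dy":0,"dz":0,"hand":-1}]'|grep -E 'pos|for'
python3 - <<'E'
from h import *
U=np.array([.1556,.9878]);V=np.array([-.9878,.1556])
T=tool()
for n in ['wrist','scene']:
    p,d,c,P=grab(n); X=cloud(d,c,P); u=X[...,:2]@U; v=X[...,:2]@V; m=(X[...,2]>.041)&(X[...,2]<.052)&(p.max(-1)<70)&(u>.24)&(u<.3)&(abs(v+.568)<.07)
    k,l,st,ce=cv2.connectedComponentsWithStats(m.astype(np.uint8))
    for i in range(1,k):
        if st[i,4]>15: print(n,st[i,4],'u',(u[l==i].min()+u[l==i].max())/2,u[l==i].mean(),'v',v[l==i].mean())
    print('F',sensors.state()['contact_force'])
print('blade u',T[:2,3]@U+.055)
E
```

```text
tool_pos: [0.5928, 0.1059, 0.0455]
contact_force: [-1.2, -7.2, 0.8]
tool_pos: [0.5928, 0.1058, 0.0455]
contact_force: [-2.1, -7.2, 1.2]
tool_pos: [0.5928, 0.1058, 0.0455]
contact_force: [-1.6, -6.3, 1.3]
wrist 2197 u 0.2644898753304131 0.26385258095285835 v -0.6175045763619648
wrist 1805 u 0.2649489183080197 0.2641739176494802 v -0.5838729975802355
wrist 1507 u 0.2650182717519216 0.2645129808284548 v -0.5536379953160252
wrist 98 u 0.26332232977759074 0.2628608979432428 v -0.5127428067502436
F [-1.1132 -7.1256  0.0706]
scene 17 u 0.26368426855914745 0.2617988941421889 v -0.5580333686274471
scene 44 u 0.26310996390165947 0.26218999748889454 v -0.5817179832738457
scene 47 u 0.2645676373990692 0.2627854116836402 v -0.6173391167046824
F [-1.4441 -6.2837  0.2548]
blade u 0.25178160105748837
```

All four caps lie within about 1 mm of one line, and about 7 N was held for over half a second. Now I'll ease off slowly and straight back.

```bash
python3 -m pendant '[{"wx":0,"wy":0,"wz":0,"dx":0,"dy":0.0003,"dz":0,"hand":-1},{"wx":0,"wy":0,"wz":0,"dx":0,"dy":0.0006,"dz":0,"hand":-1},{"wx":0,"wy":0,"wz":0,"dx":0,"dy":0.0009,"dz":0,"hand":-1},{"wx":0,"wy":0,"wz":0,"dx":0,"dy":0.0012,"dz":0,"hand":-1},{"wx":0,"wy":0,"wz":0,"dx":0,"dy":0.0015,"dz":0,"hand":-1},{"wx":0,"wy":0,"wz":0,"dx":0,"dy":0.0018,"dz":0,"hand":-1},{"wx":0,"wy":0,"wz":0,"dx":0,"dy":0.0021,"dz":0,"hand":-1},{"wx":0,"wy":0,"wz":0,"dx":0,"dy":0.0024,"dz":0,"hand":-1},{"wx":0,"wy":0,"wz":0,"dx":0,"dy":0.0027,"dz":0,"hand":-1},{"wx":0,"wy":0,"wz":0,"dx":0,"dy":0.003,"dz":0,"hand":-1},{"wx":0,"wy":0,"wz":0,"dx":0,"dy":0.0033,"dz":0,"hand":-1},{"wx":0,"wy":0,"wz":0,"dx":0,"dy":0.0036,"dz":0,"hand":-1},{"wx":0,"wy":0,"wz":0,"dx":0,"dy":0.004,"dz":0,"hand":-1},{"wx":0,"wy":0,"wz":0,"dx":0,"dy":0.0044,"dz":0,"hand":-1},{"wx":0,"wy":0,"wz":0,"dx":0,"dy":0.0048,"dz":0,"hand":-1},{"wx":0,"wy":0,"wz":0,"dx":0,"dy":0.0055,"dz":0,"hand":-1},{"wx":0,"wy":0,"wz":0,"dx":0,"dy":0.0065,"dz":0,"hand":-1},{"wx":0,"wy":0,"wz":0,"dx":0,"dy":0.0085,"dz":0,"hand":-1},{"wx":0,"wy":0,"wz":0,"dx":0,"dy":0.012,"dz":0,"hand":-1},{"wx":0,"wy":0,"wz":0,"dx":0,"dy":0.016,"dz":0,"hand":-1}]'
python3 -m pendant '[{"wx":0,"wy":0,"wz":0,"dx":0,"dy":0.01,"dz":0,"hand":-1},{"wx":0,"wy":0,"wz":0,"dx":0,"dy":0.03,"dz":0,"hand":-1},{"wx":0,"wy":0,"wz":0,"dx":0,"dy":0.055,"dz":0,"hand":-1},{"wx":0,"wy":0,"wz":0,"dx":0,"dy":0.08,"dz":0,"hand":-1},{"wx":0,"wy":0,"wz":0,"dx":0,"dy":0.1,"dz":-0.01,"hand":-1},{"wx":0,"wy":0,"wz":0,"dx":0,"dy":0.12,"dz":-0.03,"hand":-1},{"wx":0,"wy":0,"wz":0,"dx":0,"dy":0.14,"dz":-0.05,"hand":-1},{"wx":0,"wy":0,"wz":0,"dx":0,"dy":0.14,"dz":-0.05,"hand":-1},{"wx":0,"wy":0,"wz":0,"dx":0,"dy":0.14,"dz":-0.05,"hand":-1}]'
python3 - <<'E'
from h import *
U=np.array([.1556,.9878]);V=np.array([-.9878,.1556])
for n in ['wrist','scene','top']:
    p,d,c,P=grab(n,n+'6.png'); X=cloud(d,c,P); u=X[...,:2]@U; v=X[...,:2]@V; m=(X[...,2]>.039)&(X[...,2]<.053)&(p.max(-1)<80)&(u>.22)&(u<.3)&(abs(v+.568)<.07)
    k,l,st,ce=cv2.connectedComponentsWithStats(m.astype(np.uint8))
    for i in range(1,k):
        if st[i,4]>15: print(n,st[i,4],'u',u[l==i].mean(),'v',v[l==i].mean())
im=cv2.imread('pics/scene6.png')[150:280,190:370]; cv2.imwrite('pics/c6.png',cv2.resize(im,(580,420)))
to([.483,-.3338,.095],-9.3)
E
```

```text
time: 14.98
tool_pos: [0.5902, 0.0909, 0.0453]
tool_rot: [-0.0, 0.997, -0.08, 0.0]
contact_force: [0.1, 0.6, -1.2]
gripper_width: 0.156
time: 15.73
tool_pos: [0.5689, -0.0487, 0.097]
tool_rot: [0.0, 0.997, -0.081, 0.002]
contact_force: [-0.0, 0.5, -1.3]
gripper_width: 0.156
wrist 82 u 0.25096682265480413 v -0.5165502592423533
scene 49 u 0.2593605710673668 v -0.5180830920083743
scene 46 u 0.2595524317024465 v -0.5520014892615354
scene 52 u 0.258765268620335 v -0.5832278223886316
scene 51 u 0.25890623322877704 v -0.6169217831786871
top 34 u 0.2590549750061287 v -0.61733945049613
top 33 u 0.2596874213537608 v -0.5831190234732773
top 31 u 0.25906561207112255 v -0.5517337866887028
top 30 u 0.25964042446098784 v -0.5188381161705049
tcp [ 0.567  -0.0465  0.0939] xyaw -9.128210143017183 -> d [-0.0373  0.2969 -0.0011] wz 0.17178985698281757
```

View pics/c6.png

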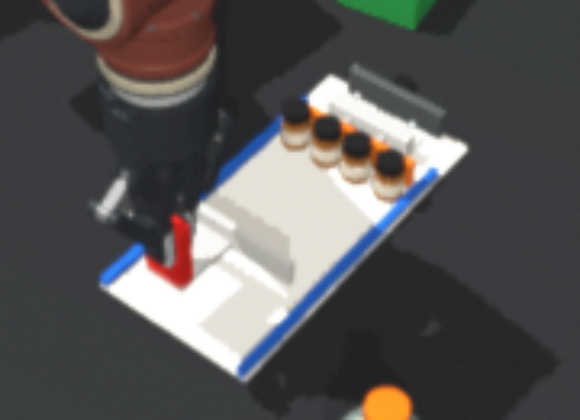

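The row stands upright and straight against the bar (caps (295,110) to (390,160)), with the cap centres within 1 mm. Next I'll carry the tool back above its place.

```bash
python3 -m pendant '[{"wx":0,"wy":0,"wz":0,"dx":-0.002,"dy":0.02,"dz":0,"hand":-1},{"wx":0,"wy":0,"wz":0,"dx":-0.006,"dy":0.05,"dz":0,"hand":-1},{"wx":0,"wy":0,"wz":0,"dx":-0.01,"dy":0.08,"dz":0,"hand":-1},{"wx":0,"wy":0,"wz":0,"dx":-0.014,"dy":0.11,"dz":0,"hand":-1},{"wx":0,"wy":0,"wz":0,"dx":-0.018,"dy":0.14,"dz":0,"hand":-1},{"wx":0,"wy":0,"wz":0,"dx":-0.022,"dy":0.17,"dz":0,"hand":-1},{"wx":0,"wy":0,"wz":0,"dx":-0.026,"dy":0.2,"dz":0,"hand":-1},{"wx":0,"wy":0,"wz":0,"dx":-0.03,"dy":0.23,"dz":0,"hand":-1},{"wx":0,"wy":0,"wz":0,"dx":-0.034,"dy":0.26,"dz":0,"hand":-1},{"wx":0,"wy":0,"wz":0,"dx":-0.036,"dy":0.28,"dz":0,"hand":-1},{"wx":0,"wy":0,"wz":0,"dx":-0.037,"dy":0.292,"dz":0,"hand":-1},{"wx":0,"wy":0,"wz":0,"dx":-0.037,"dy":0.297,"dz":0,"hand":-1},{"wx":0,"wy":0,"wz":0,"dx":-0.037,"dy":0.297,"dz":0,"hand":-1},{"wx":0,"wy":0,"wz":0,"dx":-0.037,"dy":0.297,"dz":0,"hand":-1},{"wx":0,"wy":0,"wz":0,"dx":-0.037,"dy":0.297,"dz":0,"hand":-1}]'
python3 - <<'E'
from h import *
U=np.array([.1556,.9878]);V=np.array([-.9878,.1556])
T=tool();to([.483,-.3338,.0346],-9.2)
p,d,c,P=grab('wrist'); X=cloud(d,c,P); r,g,b=[p[...,i].astype(int) for i in range(3)]
tu=X[...,:2]@U-T[:2,3]@U; zb=T[2,3]-.0316
m=(tu>.045)&(tu<.062)&(X[...,2]>zb+.018)&(X[...,2]<zb+.03); q=X[m]; v=q[:,:2]@V
print('blade',m.sum(),'top above zb',np.median(q[:,2])-zb,'slope',np.degrees(np.polyfit(v,q[:,2],1)[0]),'u',np.median(tu[m]))
E
```

```text
time: 17.13
tool_pos: [0.4846, -0.333, 0.0949]
tool_rot: [-0.0, 0.997, -0.079, -0.0]
contact_force: [-0.1, -0.6, -1.5]
gripper_width: 0.158
tcp [ 0.4846 -0.333   0.0949] xyaw -9.056208837247466 -> d [-0.0014  0.0011  0.0603] wz 0.14379116275253345
blade 2670 top above zb 0.023600771491653932 slope 0.1047754789569274 u 0.05165874371537753
```

```bash
python3 -m pendant '[{"wx":0,"wy":0,"wz":0.2,"dx":-0.001,"dy":0.001,"dz":0.02,"hand":-1},{"wx":0,"wy":0,"wz":0.2,"dx":-0.001,"dy":0.001,"dz":0.037,"hand":-1},{"wx":0,"wy":0,"wz":0.2,"dx":-0.001,"dy":0.001,"dz":0.048,"hand":-1},{"wx":0,"wy":0,"wz":0.2,"dx":-0.001,"dy":0.001,"dz":0.054,"hand":-1},{"wx":0,"wy":0,"wz":0.2,"dx":-0.001,"dy":0.001,"dz":0.057,"hand":-1},{"wx":0,"wy":0,"wz":0.2,"dx":-0.001,"dy":0.001,"dz":0.058,"hand":-1},{"wx":0,"wy":0,"wz":0.2,"dx":-0.001,"dy":0.001,"dz":0.058,"hand":-1},{"wx":0,"wy":0,"wz":0.2,"dx":-0.001,"dy":0.001,"dz":0.058,"hand":-1}]'
python3 -m pendant '[{"wx":0,"wy":0,"wz":0,"dx":0,"dy":0,"dz":0.0005,"hand":-1},{"wx":0,"wy":0,"wz":0,"dx":0,"dy":0,"dz":0.001,"hand":-1},{"wx":0,"wy":0,"wz":0,"dx":0,"dy":0,"dz":0.001,"hand":-1}]'
python3 -m pendant '[{"wx":0,"wy":0,"wz":0,"dx":0,"dy":0,"dz":0.0005,"hand":-1},{"wx":0,"wy":0,"wz":0,"dx":0,"dy":0,"dz":0.001,"hand":-1},{"wx":0,"wy":0,"wz":0,"dx":0,"dy":0,"dz":0.001,"hand":-1}]'
```

```text
time: 17.85
tool_pos: [0.4837, -0.3358, 0.0383]
tool_rot: [0.001, 0.997, -0.081, 0.001]
contact_force: [-0.5, 0.6, -0.9]
gripper_width: 0.156
time: 18.1
tool_pos: [0.4833, -0.3355, 0.0367]
tool_rot: [0.0, 0.997, -0.082, 0.0]
contact_force: [-0.4, -0.1, -1.7]
gripper_width: 0.158
time: 18.35
tool_pos: [0.483, -0.3353, 0.0352]
tool_rot: [-0.0, 0.997, -0.082, -0.0]
contact_force: [0.1, 0.2, -1.7]
gripper_width: 0.157
```

```bash
python3 -m pendant '[{"wx":0,"wy":0,"wz":0,"dx":0,"dy":0,"dz":0.0005,"hand":-1},{"wx":0,"wy":0,"wz":0,"dx":0,"dy":0,"dz":0.001,"hand":-1},{"wx":0,"wy":0,"wz":0,"dx":0,"dy":0,"dz":0.001,"hand":-1}]'
python3 -m pendant '[{"wx":0,"wy":0,"wz":0,"dx":0,"dy":0,"dz":0.0003,"hand":-1},{"wx":0,"wy":0,"wz":0,"dx":0,"dy":0,"dz":0.0005,"hand":-1},{"wx":0,"wy":0,"wz":0,"dx":0,"dy":0,"dz":0.0005,"hand":-1}]'
```

```text
time: 18.6
tool_pos: [0.4831, -0.3354, 0.0346]
tool_rot: [0.0, 0.997, -0.081, 0.0]
contact_force: [-1.5, 0.5, -0.3]
gripper_width: 0.156
time: 18.85
tool_pos: [0.4832, -0.3355, 0.0346]
tool_rot: [0.0, 0.997, -0.081, -0.0]
contact_force: [-3.2, 2.3, 5.5]
gripper_width: 0.155
```

The force is up, so the tool is on the mat. I'll open part-way to stay clear of the blade, then lift.

```bash
python3 -m pendant '[{"wx":0,"wy":0,"wz":0,"dx":0,"dy":0,"dz":-0.0005,"hand":-0.6},{"wx":0,"wy":0,"wz":0,"dx":0,"dy":0,"dz":-0.0005,"hand":-0.3},{"wx":0,"wy":0,"wz":0,"dx":0,"dy":0,"dz":-0.0005,"hand":0},{"wx":0,"wy":0,"wz":0,"dx":0,"dy":0,"dz":-0.0005,"hand":0},{"wx":0,"wy":0,"wz":0,"dx":0,"dy":0,"dz":-0.0005,"hand":0},{"wx":0,"wy":0,"wz":0,"dx":0,"dy":0,"dz":-0.0005,"hand":0},{"wx":0,"wy":0,"wz":0,"dx":0,"dy":0,"dz":-0.0005,"hand":0}]'
python3 -m pendant '[{"wx":0,"wy":0,"wz":0,"dx":0,"dy":0,"dz":-0.01,"hand":0},{"wx":0,"wy":0,"wz":0,"dx":0,"dy":0,"dz":-0.025,"hand":0},{"wx":0,"wy":0,"wz":0,"dx":0,"dy":0,"dz":-0.05,"hand":0},{"wx":0,"wy":0,"wz":0,"dx":0,"dy":0,"dz":-0.085,"hand":0},{"wx":0,"wy":0,"wz":0,"dx":0,"dy":0,"dz":-0.12,"hand":0},{"wx":0,"wy":0,"wz":0,"dx":-0.02,"dy":0.03,"dz":-0.15,"hand":0},{"wx":0,"wy":0,"wz":0,"dx":-0.05,"dy":0.06,"dz":-0.17,"hand":0},{"wx":0,"wy":0,"wz":0,"dx":-0.08,"dy":0.09,"dz":-0.17,"hand":0},{"wx":0,"wy":0,"wz":0,"dx":-0.11,"dy":0.12,"dz":-0.17,"hand":0},{"wx":0,"wy":0,"wz":0,"dx":-0.11,"dy":0.12,"dz":-0.17,"hand":0},{"wx":0,"wy":0,"wz":0,"dx":-0.11,"dy":0.12,"dz":-0.17,"hand":0}]'
python3 m.py | grep -E 'red|top \b|blade|mat|cap| top|orange'
python3 - <<'E'
from h import *
grab('scene','s7.png')
E
```

```text
time: 19.43
tool_pos: [0.4831, -0.3353, 0.0342]
tool_rot: [-0.0, 0.997, -0.081, -0.0]
contact_force: [-1.0, -0.2, 0.4]
gripper_width: 0.501
time: 20.35
tool_pos: [0.353, -0.4375, 0.2053]
tool_rot: [0.001, 0.996, -0.084, 0.0]
contact_force: [-0.9, 0.4, -0.5]
gripper_width: 0.501
top blue 338 (array([0.6578, 0.0648], dtype=float32), np.float32(81.26734)) [ 0.6317 -0.0683 -0.0077] [0.683  0.199  0.0501] 0.011310848200907886
top blue 348 (array([0.5174, 0.0902], dtype=float32), np.float32(81.1146)) [ 0.4928 -0.0454 -0.0099] [0.5421 0.2238 0.023 ] 0.010718865734825278
top orange 137 (array([0.6041, 0.1844], dtype=float32), np.float32(-9.162349)) [0.5432 0.1721 0.0036] [0.6631 0.1991 0.0458]
top red 801 [ 0.3601 -0.4598  0.0135] [ 0.4985 -0.3269  0.5388]
 top 766 [ 0.3875 -0.4075  0.4877] ((429.41070556640625, -392.953857421875), (152.81527709960938, 116.5633316040039), 7.716421604156494)
top blade 134 (array([ 0.4862, -0.2846], dtype=float32), np.float32(-9.382404)) ((488.4862060546875, -291.4441223144531), (20.076936721801758, 147.20907592773438), 80.57600402832031) 0.027222891433742326
top mat 3014 ((483.23431396484375, -302.7610168457031), (154.53945922851562, 212.06373596191406), 83.9764404296875)
scene orange 76 (array([0.5986, 0.1875], dtype=float32), np.float32(-11.416948)) [0.5475 0.1644 0.0037] [0.6642 0.2273 0.0461]
scene red 258 [ 0.4198 -0.3438  0.0002] [ 0.4994 -0.3076  0.0712]
 top 110 [ 0.4813 -0.3352  0.067 ] ((480.275634765625, -335.3215026855469), (13.978511810302734, 37.03357696533203), 77.89164733886719)
scene blade 205 (array([ 0.4879, -0.2832], dtype=float32), np.float32(-9.004468)) ((488.19952392578125, -282.5063171386719), (7.392341136932373, 151.84124755859375), 80.69564056396484) 0.026270516722474314
scene mat 4635 ((479.16937255859375, -298.63555908203125), (153.71929931640625, 216.08702087402344), 83.70671081542969)
```

View pics/s7.png

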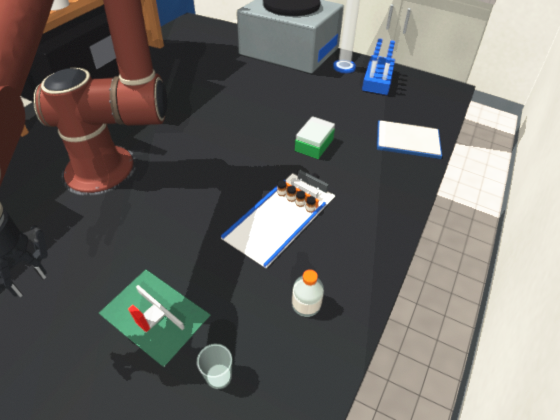

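The tool stands on its mat at (155,305), within about 2-3 mm of where it began. The row stands at the bar at (297,193), the bystanders are untouched, and the gripper is clear.

```bash
python3 -c "
from plant import job; print(job.job_done())"
```

```text
the job is handed in; nothing more can be done
None
```

The job is done and handed in at about 20 s of robot time, well inside the 69 s limit.

- **Pushing:** I gripped the straightedge by its red tab and pushed all four vials as one row onto the orange bar. I pressed with about 6–7 N for well over a second, and the highest reading was about 7.5 N.
- **Row after drawing back:** I eased off slowly and straight back. All four vials were upright, with cap centres within about 1 mm of one line. The last picture, after the tool was put back, shows them still upright in a row at the bar.
- **Tool returned:** The straightedge stands on its green mat at its original angle, within about 2–3 mm of where it started, and is released. The gripper is clear, and the bottle, beaker and tip box look unmoved in the last picture.

Two things did not go to plan:
- **Refused move:** The first move command was refused because some row keys were missing. Nothing moved, and I sent it again complete.
- **Fourth vial while pressing:** It was mostly hidden by the fingers and gave only a small patch in the wrist camera. I confirmed its position after drawing back.

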